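# Hang the strainer basket on the twin-pin draining stand

### The arm

A 7-joint arm with a two-finger parallel gripper is mounted at the origin on the work surface. World frame = base frame: x ahead of the robot, y to its left, z up, the work surface at z = 0. Lengths are in m, angles in rad, forces in N, time in s.
With the tool pointing down it reaches from about 0.4 to 0.85 m from the base axis. Payload 4.5 kg.
Tool frame: the origin (TCP) lies on the centre line of the jaws, within the pads' length; the fingertips stand r.tcp_to_tips ahead of it and the grasp point (between the pads) lies 11 mm behind it (r.tcp_to_tips is the distance from the TCP to the fingertips, in m); y points along the fingers, x is the direction in which the jaws open and shut, and the axes are right-handed (so a half turn about y gives the same grasp; the last joint's range is limited). The gripper opens to 88 mm and grips with 3 to 60 N. Pads are 18 mm wide; open, the fingers measure 123 mm over their backs; the gripper's body (75 mm by 187 mm) begins 45 mm behind the grasp point.
Start: joints at [1.229, 0.689, -0.195, 1.565, 0.157, 0.902, -0.215], TCP at [0.229, -0.581, 0.222] pointing down, gripper open.
Joint ranges: [-3.01, 3.01], [-0.46, 2.08], [-1.47, 1.51], [0.13, 2.56], [-1, 4.14], [0.04, 2.09], [-2.66, 2.66]. Speed limits (rad/s): [2.57, 2.57, 3.14, 3.14, 3.14, 3.14, 3.14].

### API

Orientations are given as a unit quaternion [x, y, z, w].
In Python, from plant import r gives the robot as it stands. The module is installed in compiled form; this text tells all that it offers.
- The arm moves only by the shell command python3 -m inch 'ROWS' [OPENING] [FORCE]. ROWS is text: rows parted by semicolons, each of 4 numbers parted by spaces: the shift along the tool's x, y, z in mm, then the turn about the tool's y in degrees. In form: x y z spin; .... A call has 1 to 10 rows; each row is the pose to reach, as a shift and turn from the pose commanded when the call began, along the tool's axes at that moment; what a row does not reach only later rows make up. A row lasts 1/10 s, in which the tool goes at most 50 mm and 8.59 degrees, less where a joint would pass 70% of its speed; a pose out of reach is approached as far as the arm can. A call with a gripper value outside its range is refused whole. OPENING is the gripper command: -1 is shut, 1 is fully open, values between are in proportion, set as the call begins (- or left out, the last holds). The fingers move at their own pace and stop on an object; FORCE is the grip in N (left out, the last holds). Time passes only in rows, so rows that repeat a pose let the fingers close. It gives the time, the measured TCP pose, the force and the opening at its end, in the units of the state.
- r.get_state(): the state, without advancing time (a new reading comes with each control period).
- r.snapshot(name): name is "scene" or "top" or "wrist"; returns a dict with "frame" (384x512x3 uint8, red, green, blue), "intrinsics" (3x3 intrinsics, pixels), "R" (3x3) and "t" (3): a world point X has camera coordinates R X + t. Camera axes: x right, y down, z forward; pixel columns grow to the right and rows downward; lengths in m; the calibration is good to about 2 mm. A picture is of the moment at which its call begins. There is no depth.
- r.finish_job(): hands the job in, once; it reports no verdict.
Trained networks look in the newest picture that a camera, given by its name, has taken for a name from the list of things; names that differ only in an ending like _2 or _b are one class to them, and where a whole thing is asked for, a point or a joint stands for the part that bears it (a point fixed in the world has none). Each returns a list of dicts, best first, with "p" (0 to 1); they miss things now and then, are a little off and sometimes report something else, mostly with a low value. They report only what shows in the picture. A call takes as long as a camera call.
- r.trace(camera, name): "region" (384x512 bool, what is visible of it) and "centre" ([row, column] in pixels, amid what is visible of it).
- r.tip_of(camera, name): "centre" ([row, column] in pixels: a listed point, or the origin of a listed thing).
The state is a dict: "clock": time; "q": joint angles; "qd": joint speeds; "joint_torque": joint torques, N m; "tool_pos": TCP position; "eef_rot": TCP orientation; "contact_force": force on the tool from outside, world axes, zero at the start; "moment": the same for the moment, N m; "opening": opening from 0.0 (shut) to 1.0 (fully open).
Only numpy, scipy, OpenCV 4.12 (cv2) and the standard library are available. Lean on these libraries where they do the work, as an engineer would, in place of code of your own. Each camera call takes 0.05 s, during which the arm holds its last target.

### The job

Hang the steel strainer basket that has a large hole in each of its two side ears on the draining stand, so that both pins stand up through both holes and the ears rest on the shoulders of the posts. Set it down gently rather than dropping it, let go, and leave the plain basket without ear holes where it stands.

Things in the scene. Friction and masses are not known exactly. Their poses are not given: they have to be found in the camera images.
- basket_centre (a point): Basket to hang: grey steel, open top, body 80 (x) x 90 (y) x 90 (z) mm, 0.28 to 0.56 kg, upright on the counter. Flat ears at its rim reach 105 mm out along +y and -y, 50 wide (x), 5 thick; each has a 30 mm round hole, middle at y = +-80 mm. Same either way round. Point: its centre, 70 mm above its underside and 15 mm below the ears' underside. z up, y from ear to ear.
- basket_handle (a point): Middle of that basket's straight handle bar, 63 mm above its centre. The bar spans the open top along the basket's y axis: 10 mm thick (x), 90 long (y), 14 high (z), with 36 mm free between rim and bar. Same axes as the basket.
- stand: Fixed draining stand: dark steel drip tray 150 (x) x 260 (y) x 18 (z) mm, two posts at y = +-80 mm. Each post ends in a flat shoulder 50 x 36 (y) mm, top at 110 mm, from whose middle a 10 mm pin with tapered tip rises to 135 mm. The basket's body hangs between the posts, its underside 25 mm above the counter. Origin: centre of the tray's underside, on the counter. z up, y from pin to pin.
- plain_centre (a point): The other basket, to be left alone: same body and handle, but short solid ears without holes, only 150 mm overall along its y axis. Point: its centre, 70 mm above its underside; z up, y along its handle.

How it is judged:
At the end, for the whole second after the job is handed in: Holed basket at rest on the stand, a pin through each hole, ears on the shoulders: centre within 20 mm of the stand's middle in x and y, 95 +- 7 mm above the counter, y axis within 0.2 rad of the stand's, upright within 0.12 rad; plain basket within 30 mm of its start (x of basket_centre in the frame of stand between -0.02 and 0.02 m and y of basket_centre in the frame of stand between -0.02 and 0.02 m and z of basket_centre in the frame of stand between 0.088 and 0.102 m and angle between the y axis of basket_centre and the y axis of stand, either way round below 0.2 rad and angle between basket_centre's own z axis and vertical below 0.12 rad and linear speed of basket below 0.03 m/s and distance of plain_centre from where it was at the start of the episode below 0.03 m); the robot touches nothing.
It fails at once if the basket is dropped: it falls freely, out of the fingers, faster than 0.5 m/s (a drop of more than about 13 mm) (contact force between the fingers and basket below 0.1 N and linear speed of basket above 0.5 m/s).
It fails at once if the plain basket is moved by more than 30 mm (distance of plain_centre from where it was at the start of the episode above 0.03 m).
It also fails if it takes over 40 s, if anything falls off the work surface, if the arm or the gripper's body presses on something with over 40 N, if the wrist force passes 120 N, or if a joint passes its speed limit or range.

## Working session

There is one attempt and no reset: what is moved stays moved. The work goes in short steps, Python scripts to look and compute and a shell command to move; the robot and the scene stay as the last step left them, time stands still between calls to the robot, and variables do not carry over. Pictures are saved under pics/ and viewed, and the job is handed in when it is done.

```bash
mkdir -p pics
cat > h.py <<'E'
from plant import r
import numpy as np, cv2
from scipy.spatial.transform import Rotation as Ro
def snap(n,f):
    s=r.snapshot(n); cv2.imwrite('pics/'+f,s['frame'][:,:,::-1]); return s
def cam(s): return np.array(s['intrinsics']),np.array(s['R']),np.array(s['t'])
def ray(s,rc,z):
    K,R,t=cam(s); d=R.T@np.linalg.inv(K)@np.array([rc[1],rc[0],1.]); c=-R.T@t
    return c+d*(z-c[2])/d[2]
def proj(s,X):
    K,R,t=cam(s); p=K@(R@np.array(X)+t); return p[:2]/p[2]
def tri(obs):
    A=[];b=[]
    for s,rc in obs:
        K,R,t=cam(s); P=K@np.c_[R,t]
        for v,row in ((rc[1],0),(rc[0],1)):
            m=v*P[2]-P[row]; A.append(m[:3]); b.append(-m[3])
    A=np.array(A);b=np.array(b); x=np.linalg.lstsq(A,b,rcond=None)[0]; return x,A@x-b
E
python3 - <<'E'
from h import *
st=r.get_state(); print(st, r.tcp_to_tips)
print(Ro.from_quat(st['eef_rot']).as_matrix().round(3))
S={}
for n in('scene','top','wrist'):
    s=S[n]=snap(n,n+'0.png'); print(n,-np.array(s['R']).T@s['t'])
    for k in('basket_centre','basket_handle','stand','plain_centre'):
        print(k,[(np.round(d['centre'],1),round(d['p'],2)) for d in r.tip_of(n,k)][:3],[(np.round(d['centre'],1),round(d['p'],2)) for d in r.trace(n,k)][:3])
E
```

```text
{'clock': 0.0, 'q': array([ 1.22878244,  0.68996916, -0.19449659,  1.56631079,  0.15732218,
        0.90243113, -0.21511334]), 'qd': array([-0.00044795, -0.00118323,  0.00062418,  0.00023757,  0.00049347,
        0.00050129,  0.00043209]), 'joint_torque': array([ 4.61550972e-04, -5.27552640e+01, -1.26681738e+00, -1.53428060e+01,
       -5.26869670e-02,  6.64673396e-03,  1.51460144e-04]), 'tool_pos': array([ 0.22910788, -0.58082545,  0.22092769]), 'eef_rot': array([-0.58431336,  0.39830891, -0.39724573,  0.58491345]), 'contact_force': array([ 0.39356698,  0.27017925, -0.72258221]), 'moment': array([ 0.02379213,  0.0265757 , -0.01178519]), 'opening': 0.9966944216984415} 0.008
[[ 0.367 -0.001  0.93 ]
 [-0.93   0.002  0.367]
 [-0.002 -1.    -0.   ]]
scene [ 0.98840077 -0.37685475  0.54821701]
basket_centre [(array([216.1, 339.9]), 0.63)] [(array([215.4, 339.8]), 0.59)]
basket_handle [(array([186.2, 343.7]), 0.94)] [(array([216.2, 338.9]), 0.83)]
stand [(array([298. , 124.7]), 0.76)] [(array([295.4, 112.9]), 0.63)]
plain_centre [(array([172.3, 278.9]), 0.61)] [(array([178.5, 281.3]), 0.81)]
top [0.37844456 0.04931534 0.90513244]
basket_centre [(array([172.3, 179.5]), 0.7)] [(array([172.2, 176.2]), 0.88)]
basket_handle [(array([165.4, 172.3]), 0.91)] [(array([172.8, 179.6]), 0.64)]
stand [(array([202.8, 364. ]), 0.78)] [(array([201.4, 369.8]), 0.69)]
plain_centre [] [(array([256.1, 186.6]), 0.97)]
wrist [ 0.30891122 -0.55092782  0.38510058]
basket_centre [] []
basket_handle [] []
stand [] []
plain_centre [] []
```

View pics/scene0.png

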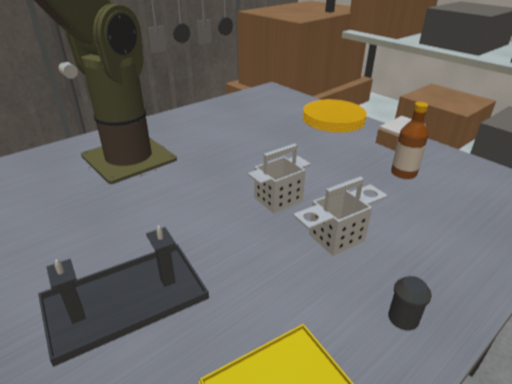

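View pics/top0.png

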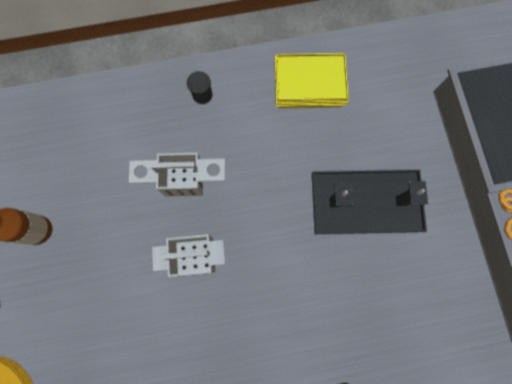

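```bash
python3 - <<'E'
import cv2,numpy as np
a=cv2.imread('pics/top0.png');b=cv2.imread('pics/scene0.png')
c=lambda i,x,y,w,h:cv2.resize(i[y:y+h,x:x+w],(400,300),interpolation=cv2.INTER_CUBIC)
o=np.vstack([np.hstack([c(a,115,135,120,90),c(a,310,150,120,90)]),np.hstack([c(b,290,165,120,90),c(b,40,215,160,120)])])
cv2.imwrite('pics/crop0.png',o)
E
python3 - <<'E'
from h import *
S={n:r.snapshot(n) for n in('scene','top')}
c={k:{n:r.tip_of(n,k) for n in S} for k in('basket_centre','basket_handle','stand','plain_centre')}
for k in c:
    ob=[(S[n],c[k][n][0]['centre']) for n in S if c[k][n]]
    if len(ob)==2: print(k,tri(ob)[0].round(4))
    z={'basket_centre':.07,'basket_handle':.133,'stand':0,'plain_centre':.07}[k]
    for s,rc in ob: print('   ',ray(s,rc,z).round(4))
E
```

```text
basket_centre [0.6233 0.1792 0.0732]
    [0.619  0.1779 0.07  ]
    [0.628  0.1833 0.07  ]
basket_handle [0.622  0.1768 0.1365]
    [0.6192 0.1825 0.133 ]
    [0.6224 0.1767 0.133 ]
stand [ 0.4794 -0.2424 -0.0013]
    [ 0.4786 -0.2446  0.    ]
    [ 0.4804 -0.2395  0.    ]
plain_centre [0.4328 0.1859 0.0789]
    [0.4207 0.1929 0.07  ]
    [0.4359 0.1904 0.07  ]
```

View pics/crop0.png

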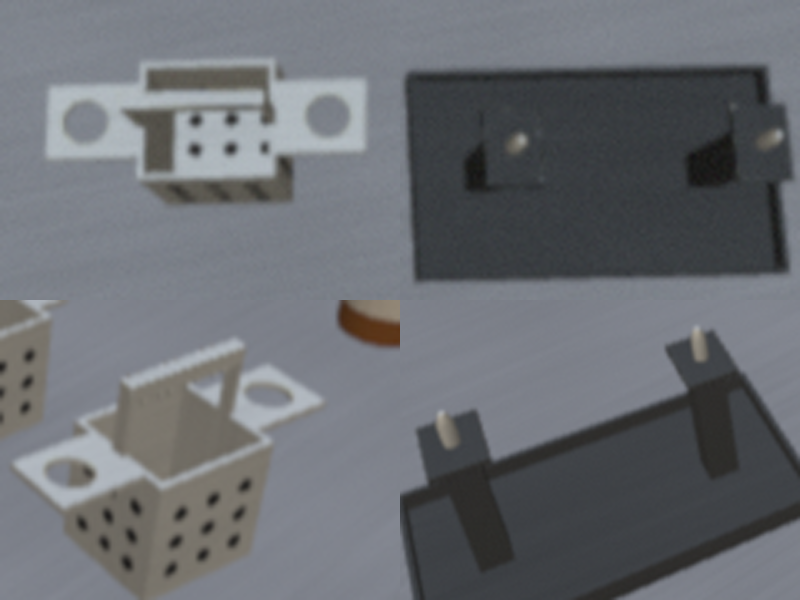

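Run:
```python
from h import *
S={n:r.snapshot(n) for n in('scene','top')}
P={'holeA':((370.4,193.2),(140.7,171.2),.0875),'holeB':((311,216.9),(213.3,169.4),.0875),
'tipL':((158.8,226.2),(346.3,191.4),.135),'tipR':((55.2,259.4),(423.4,190.5),.135),
'baseL':((160.4,239),(343.7,194.3),.11),'baseR':((60.4,273.4),(418,193.8),.11)}
for k,(a,b,z) in P.items():
    o=[(S['scene'],a[::-1]),(S['top'],b[::-1])]
    x,_=tri(o); print(k,x.round(4),*[ray(s,rc,z)[:2].round(4) for s,rc in o])
```

```text
holeA [0.6351 0.2602 0.0888] [0.6344 0.2631] [0.6349 0.26  ]
holeB [0.6085 0.1024 0.0883] [0.608  0.1037] [0.6085 0.1021]
tipL [ 0.497  -0.1617  0.135 ] [ 0.4974 -0.1614] [ 0.4968 -0.1622]
tipR [ 0.468  -0.3197  0.1353] [ 0.4669 -0.3202] [ 0.4682 -0.3191]
baseL [ 0.4963 -0.1625  0.1066] [ 0.5005 -0.1638] [ 0.4956 -0.1621]
baseR [ 0.4669 -0.3202  0.1052] [ 0.4723 -0.321 ] [ 0.4664 -0.3177]
```

```bash
python3 -m inch '-10 0 12 -1; -32 0 37 -3; -55 0 62 -6; -80 0 90 -9; -105 0 120 -12; -130 0 148 -15; -155 0 177 -18; -180 0 205 -21; -205 0 234 -24; -226 0 258 -26' 1
cat > go.py <<'E'
# usage: go.py x y z heading_of_tool_x(deg)  -> shift in tool axes + spin
from h import *
import sys
a=list(map(float,sys.argv[1:5])); st=r.get_state(); M=Ro.from_quat(st['eef_rot']).as_matrix()
d=M.T@(np.array(a[:3])-st['tool_pos'])*1000
h=np.degrees(np.arctan2(M[1,0],M[0,0]))
print('pos',st['tool_pos'].round(4),'head',h.round(2),'down',M[:,1].round(4),'F',np.round(st['contact_force'],2),'op',round(st['opening'],3),'t',st['clock'])
print('shift',d.round(1),'spin',round(-((a[3]-h+180)%360-180),2))
E
python3 go.py .6217 .1815 .222 -9.6
```

```text
clock: 2.95
tool_pos: [0.3875, -0.2746, 0.222]
eef_rot: [-0.659, 0.255, -0.255, 0.66]
contact_force: [0.8, -0.6, -0.6]
opening: 1.0
pos [ 0.3875 -0.2746  0.222 ] head -42.29 down [ 9.e-04  0.e+00 -1.e+00] F [ 0.75 -0.61 -0.59] op 1.0 t 2.95
shift [-1.336e+02  2.000e-01  4.949e+02] spin -32.69
```

```bash
python3 -m inch '-6 0 20 -1; -15 0 55 -4; -26 0 95 -7; -36 0 135 -9; -48 0 177 -12; -59 0 218 -15; -70 0 260 -18; -81 0 300 -20; -92 0 340 -23; -99 0 365 -25' 1; python3 go.py .6217 .1815 .222 -9.6
```

```text
clock: 3.95
tool_pos: [0.5611, 0.0636, 0.222]
eef_rot: [-0.698, 0.105, -0.106, 0.7]
contact_force: [-0.7, 0.6, 0.3]
opening: 0.997
pos [0.5611 0.0636 0.222 ] head -17.18 down [ 0.0016  0.0022 -1.    ] F [-0.69  0.56  0.31] op 0.997 t 3.95
shift [ 23.1   0.4 130.5] spin -7.58
```

```bash
python3 -m inch '3 0 20 -1; 8 0 48 -3; 13 0 76 -5; 18 0 102 -6; 22 0 122 -7; 23 0 130 -7.6; 23 0 130 -7.6; 23 0 130 -7.6' 1; python3 go.py .6217 .1815 .122 -9.6
python3 - <<'E'
from h import *
s=snap('wrist','w1.png'); t=snap('scene','s1.png')
for n in('wrist','scene'):
  print(n,[(d['centre'],d['p']) for d in r.tip_of(n,'basket_handle')])
for X in [(.6351,.2602,.0888),(.6085,.1024,.0883),(.6217,.1815,.133)]: print(proj(s,X))
E
```

```text
clock: 4.75
tool_pos: [0.6205, 0.1753, 0.2215]
eef_rot: [0.705, -0.061, 0.061, -0.704]
contact_force: [0.0, -0.4, -0.4]
opening: 0.997
pos [0.6205 0.1753 0.2215] head -9.93 down [-6.0e-04 -1.5e-03 -1.0e+00] F [ 0.05 -0.4  -0.39] op 0.997 t 4.75
shift [ 0.2 99.5  6.5] spin -0.33
wrist [([174.3, 245.3], 0.62)]
scene [([188.6, 342.1], 0.73)]
[249.85148056  68.38821192]
[250.99927562 239.29149352]
[250.23206024 175.47422812]
```

View pics/w1.png

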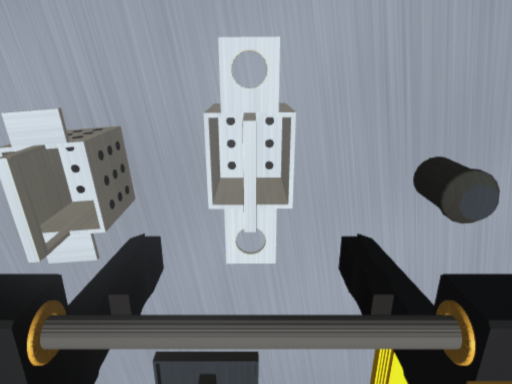

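View pics/s1.png

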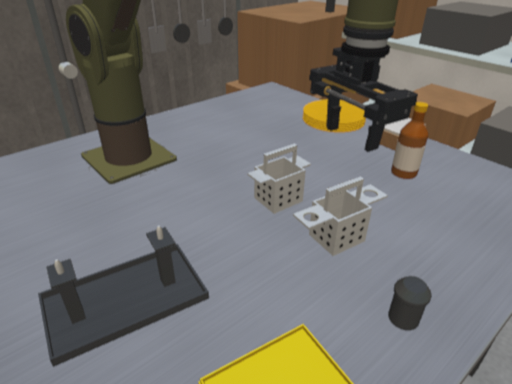

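```bash
python3 go.py .6217 .1815 .122 -9.6; python3 -m inch '0 8 2 0; 0 22 4 -.3; 0 40 6 -.3; 0 58 6 -.3; 0 70 6 -.3' 1;python3 go.py .6217 .1815 .122 -9.6
```

```text
pos [0.6207 0.1753 0.2218] head -9.95 down [-0.    -0.001 -1.   ] F [ 0.36 -0.76 -0.51] op 1.0 t 4.95
shift [-0.1 99.8  6.3] spin -0.35
clock: 5.45
tool_pos: [0.6206, 0.1823, 0.1492]
eef_rot: [0.705, -0.06, 0.058, -0.704]
contact_force: [-0.4, -0.1, -0.5]
opening: 0.998
pos [0.6206 0.1823 0.1492] head -9.53 down [-0.0029 -0.0011 -1.    ] F [-0.43 -0.14 -0.48] op 0.998 t 5.45
shift [ 1.3 27.2 -0.6] spin 0.07
```

```bash
python3 -m inch '0 10 0 0; 1 20 0 0; 1 27 0 0;1 27 0 0; 1 27 0 0' 1;python3 go.py .6217 .1815 .122 -9.6; python3 -m inch '0 0 0 0;0 0 0 0;0 0 0 0;0 0 0 0;0 0 0 0;0 0 0 0;0 0 0 0;0 0 0 0' -1 35; python3 go.py .6217 .1815 .122 -9.6
```

```text
clock: 5.95
tool_pos: [0.6231, 0.1826, 0.125]
eef_rot: [-0.705, 0.059, -0.059, 0.705]
contact_force: [-0.4, 0.1, -0.0]
opening: 1.004
pos [0.6231 0.1826 0.125 ] head -9.57 down [ 6.e-04  2.e-04 -1.e+00] F [-0.37  0.1  -0.  ] op 1.004 t 5.95
shift [-1.2  3.  -1.3] spin 0.03
clock: 6.75
tool_pos: [0.6228, 0.1824, 0.1247]
eef_rot: [0.705, -0.059, 0.059, -0.705]
contact_force: [-0.4, -0.7, 0.0]
opening: 0.299
pos [0.6228 0.1824 0.1247] head -9.57 down [ 0.e+00 -1.e-04 -1.e+00] F [-0.36 -0.69  0.02] op 0.299 t 6.75
shift [-1.   2.7 -1.1] spin 0.03
```

```bash
python3 -m inch '0 0 0 0;0 0 0 0;0 0 0 0;0 0 0 0;0 0 0 0' -1 35; python3 -m inch '0 -3 0 0;0 -8 0 0;0 -14 0 0;0 -20 0 0;0 -20 0 0' -1 35; python3 go.py .6217 .1815 .30 -9.6
python3 - <<'E'
from h import *
s=snap('scene','s2.png')
E
```

```text
clock: 7.25
tool_pos: [0.6229, 0.1825, 0.1247]
eef_rot: [0.705, -0.059, 0.059, -0.705]
contact_force: [0.5, 0.2, 0.3]
opening: 0.006
clock: 7.75
tool_pos: [0.6236, 0.1829, 0.1461]
eef_rot: [-0.704, 0.058, -0.06, 0.705]
contact_force: [0.3, -0.1, 0.2]
opening: 0.01
pos [0.6236 0.1829 0.1461] head -9.58 down [ 2.2e-03  9.0e-04 -1.0e+00] F [ 0.27 -0.08  0.21] op 0.01 t 7.75
shift [  -1.4 -154.    -1.5] spin 0.02
```

View pics/s2.png

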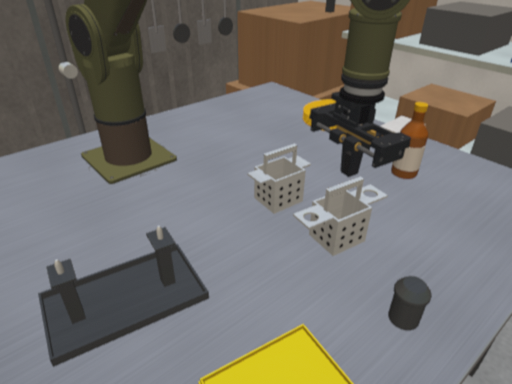

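The fingers shut fully on nothing and stand beyond and above the bar (tips ~(350,172), bar ~(344,188)). Check where the tool projects.

```bash
python3 - <<'E'
from h import *
st=r.get_state();M=Ro.from_quat(st['eef_rot']).as_matrix();p=st['tool_pos']
S={}
for n in('scene','top','wrist'):
    s=S[n]=snap(n,n+'3.png'); print(n,'tip',proj(s,p+.008*M[:,1]).round(1),'tcp',proj(s,p).round(1),'holes',proj(s,(.6351,.2602,.0888)).round(1),proj(s,(.6085,.1024,.0883)).round(1),'base0',proj(s,(0,0,0)).round(1), [np.round(d['centre'],1) for d in r.tip_of(n,'basket_handle')])
E
python3 - <<'E'
import cv2,numpy as np
o=[cv2.imread(f'pics/{n}3.png') for n in('scene','top','wrist')]
c=lambda i,x,y,w,h:cv2.resize(i[y:y+h,x:x+w],(400,300))
z=np.vstack([np.hstack([c(o[0],270,90,160,120),c(o[1],80,100,200,150)]),np.hstack([c(o[2],0,0,512,384),c(o[1],0,0,512,384)])])
cv2.imwrite('pics/c3.png',z)
E
```

```text
scene tip [346.  184.5] tcp [346.6 181.1] holes [370.  193.3] [310.8 216.9] base0 [128.6 158. ] [array([185.4, 344.5])]
top tip [171.2 163.6] tcp [170.4 162.6] holes [140.4 171. ] [213.1 169.3] base0 [313.2 442.9] []
wrist tip [250.8 228.5] tcp [250.7 235.1] holes [248.8  80.2] [249.2 294.9] base0 [-224.4  387.1] [array([228.2, 241.4])]
```

View pics/c3.png

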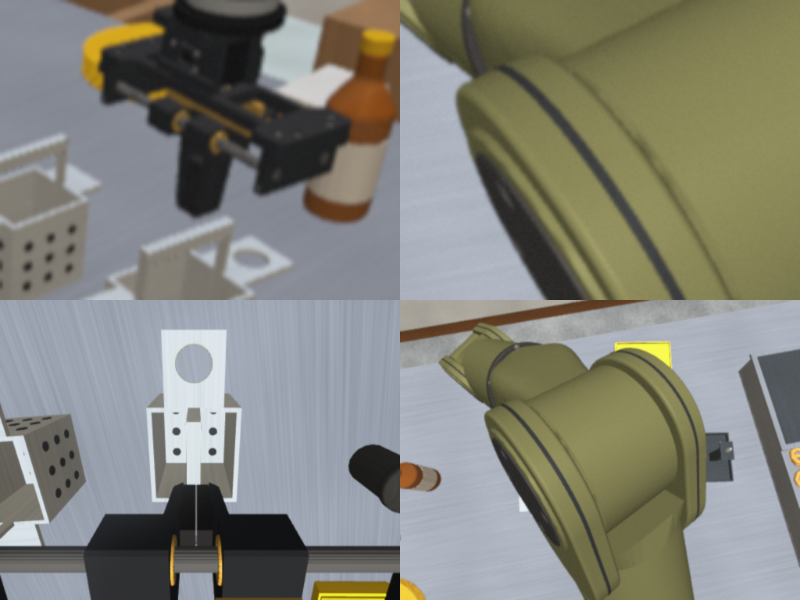

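Run:
```python
from h import *
st=r.get_state();M=Ro.from_quat(st['eef_rot']).as_matrix();p=st['tool_pos']
a=r.snapshot('scene');b=r.snapshot('wrist')
def draw(s,x,y,w,h,k):
    im=cv2.resize(s['frame'][y:y+h,x:x+w,::-1].copy(),(w*k,h*k),interpolation=cv2.INTER_CUBIC)
    for l in range(-40,9,8):
        u=proj(s,p+l/1000*M[:,1]); q=tuple(int(round(v)) for v in ((u[0]-x+.5)*k,(u[1]-y+.5)*k))
        cv2.circle(im,q,3,(0,0,255) if l==8 else (0,255,255) if l==0 else (0,255,0),-1)
    return im
o=np.hstack([draw(a,310,110,76,100,5),draw(b,210,170,76,100,5)])
cv2.imwrite('pics/d3.png',o)
print('wristcam offset in tool',M.T@(-np.array(b['R']).T@b['t']-p), (M.T@np.array(b['R']).T).round(3))
```

```text
wristcam offset in tool [ 0.00060602 -0.16336235  0.08432858] [[ 1.     0.    -0.   ]
 [ 0.    -0.325  0.946]
 [ 0.    -0.946 -0.325]]
```

View pics/d3.png

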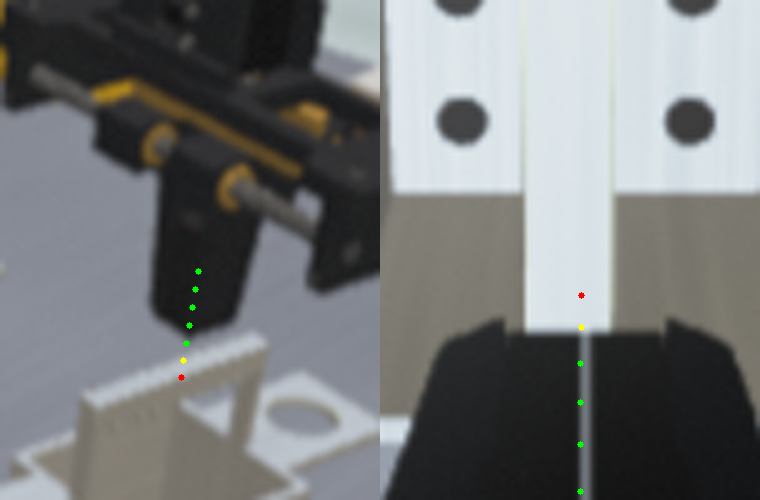

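Run:
```python
from h import *
st=r.get_state();M=Ro.from_quat(st['eef_rot']).as_matrix();p=st['tool_pos']
a=r.snapshot('scene');b=r.snapshot('wrist'); print(p)
for l in range(-30,9,4):
    print(l,'wrist row z+9:',proj(b,p+M@[0,l/1e3,.009])[1].round(1),' z+11',proj(b,p+M@[0,l/1e3,.011])[1].round(1),'z0',proj(b,p+M@[0,l/1e3,0])[1].round(1),'scene corner',[proj(a,p+M@[x,l/1e3,z]).round(1).tolist() for x in (-.012,.012) for z in(-.009,.009)])
```

```text
[0.62272063 0.18240294 0.14450895]
-30 wrist row z+9: 247.9  z+11 244.0 z0 265.3 scene corner [[340.6, 166.7], [347.6, 164.4], [349.2, 172.2], [356.3, 169.7]]
-26 wrist row z+9: 243.6  z+11 239.7 z0 260.6 scene corner [[340.4, 168.5], [347.3, 166.1], [348.9, 174.0], [355.9, 171.5]]
-22 wrist row z+9: 239.5  z+11 235.7 z0 256.2 scene corner [[340.1, 170.3], [347.0, 167.9], [348.6, 175.8], [355.6, 173.3]]
-18 wrist row z+9: 235.5  z+11 231.8 z0 251.9 scene corner [[339.8, 172.1], [346.7, 169.7], [348.3, 177.6], [355.3, 175.1]]
-14 wrist row z+9: 231.8  z+11 228.1 z0 247.8 scene corner [[339.5, 173.8], [346.4, 171.4], [348.0, 179.4], [355.0, 176.9]]
-10 wrist row z+9: 228.2  z+11 224.6 z0 244.0 scene corner [[339.3, 175.6], [346.2, 173.2], [347.7, 181.2], [354.7, 178.7]]
-6 wrist row z+9: 224.8  z+11 221.2 z0 240.3 scene corner [[339.0, 177.3], [345.9, 174.9], [347.4, 182.9], [354.4, 180.4]]
-2 wrist row z+9: 221.5  z+11 218.0 z0 236.7 scene corner [[338.7, 179.0], [345.6, 176.6], [347.1, 184.7], [354.0, 182.1]]
2 wrist row z+9: 218.3  z+11 214.9 z0 233.3 scene corner [[338.5, 180.8], [345.3, 178.3], [346.8, 186.4], [353.7, 183.9]]
6 wrist row z+9: 215.3  z+11 212.0 z0 230.0 scene corner [[338.2, 182.5], [345.0, 180.0], [346.5, 188.2], [353.4, 185.6]]
```

```bash
python3 -m inch '-1 0 0 0;-2 0 -1 0;-2 0 -1 0;-2 0 -1 0;-2 0 -1 0;-2 0 -1 0;-2 0 -1 0;-2 0 -1 0;-2 0 -1 0;-2 0 -1 0' 0.6;python3 -m inch '0 8 0 0; 0 18 0 0; 0 28 0 0; 0 38 0 0; 0 46 0 0; 0 50 0 0; 0 50 0 0; 0 50 0 0' 0.6; python3 go.py .6217 .1815 .095 -9.6
python3 - <<'E'
from h import *
s=snap('scene','s4.png')
cv2.imwrite('pics/s4.png',cv2.resize(s['frame'][100:250,260:460,::-1],(800,600)))
E
```

```text
clock: 9.3
tool_pos: [0.6207, 0.1818, 0.1447]
eef_rot: [0.705, -0.059, 0.059, -0.705]
contact_force: [-0.3, 0.7, 0.4]
opening: 0.8
clock: 10.1
tool_pos: [0.6209, 0.1819, 0.0949]
eef_rot: [-0.705, 0.059, -0.059, 0.705]
contact_force: [-0.7, 0.4, -0.5]
opening: 0.799
pos [0.6209 0.1819 0.0949] head -9.57 down [ 4.e-04  2.e-04 -1.e+00] F [-0.66  0.38 -0.46] op 0.799 t 10.1
shift [ 0.9 -0.1 -0.3] spin 0.03
```

View pics/s4.png

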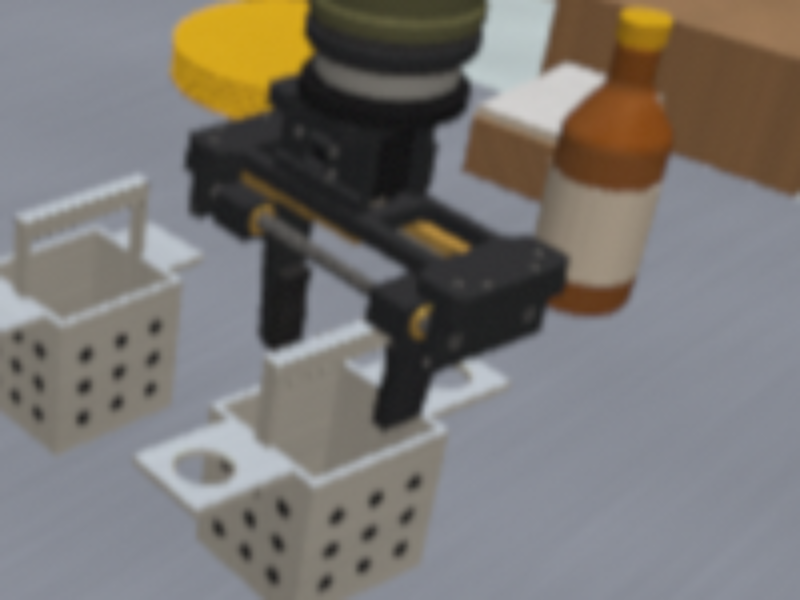

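```bash
python3 -m inch '0 4 -1 0;0 5 -2 0;0 5 -2 0;0 5 -2 0;0 5 -2 0;0 5 -2 0;0 5 -2 0;0 5 -2 0;0 5 -2 0;0 5 -2 0' -1 40;python3 -m inch '0 0 0 0;0 0 0 0;0 0 0 0;0 0 0 0' -1 40; python3 -m inch '0 -3 0 0;0 -8 0 0;0 -15 0 0;0 -20 0 0;0 -20 0 0' -1 40; python3 go.py .6217 .1815 .26 -9.6
python3 - <<'E'
from h import *
s=snap('scene','s5.png')
cv2.imwrite('pics/s5.png',cv2.resize(s['frame'][100:250,260:460,::-1],(800,600)))
E
```

```text
clock: 11.15
tool_pos: [0.6205, 0.1799, 0.0898]
eef_rot: [-0.705, 0.059, -0.059, 0.705]
contact_force: [0.4, -0.5, 0.9]
opening: 0.088
clock: 11.55
tool_pos: [0.6205, 0.1798, 0.0898]
eef_rot: [-0.705, 0.059, -0.059, 0.705]
contact_force: [0.1, 0.6, 1.1]
opening: 0.09
clock: 12.05
tool_pos: [0.621, 0.1801, 0.1107]
eef_rot: [-0.704, 0.058, -0.06, 0.705]
contact_force: [-0.2, 0.2, -3.6]
opening: 0.089
pos [0.621  0.1801 0.1107] head -9.57 down [ 1.7e-03  7.0e-04 -1.0e+00] F [-0.19  0.21 -3.64] op 0.089 t 12.05
shift [   0.7 -149.3    1.6] spin 0.03
```

View pics/s5.png

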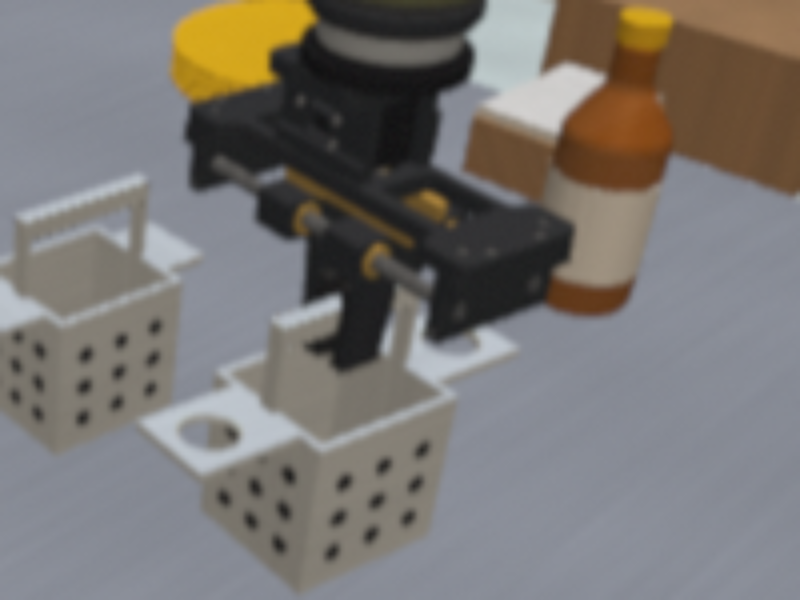

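```bash
python3 -m inch '0 -6 0 0; 0 -18 0 0; 0 -36 0 0; 0 -56 0 0; 0 -76 0 0; 0 -96 -2 0; 0 -116 -8 0; 0 -132 -20 0; 0 -142 -38 0; 0 -148 -60 0' -1 40; python3 go.py .481 -.2424 .26 -10.4
```

```text
clock: 13.1
tool_pos: [0.6105, 0.1204, 0.2595]
eef_rot: [-0.704, 0.058, -0.059, 0.705]
contact_force: [-0.5, 0.5, -4.0]
opening: 0.087
pos [0.6105 0.1204 0.2595] head -9.51 down [ 1.9e-03  6.0e-04 -1.0e+00] F [-0.45  0.54 -4.  ] op 0.087 t 13.1
shift [ -67.8   -1.  -379.2] spin 0.89
```

```bash
python3 -m inch '-4 0 -24 0; -9 0 -50 .2; -15 0 -82 .3; -21 0 -116 .4; -27 0 -150 .5; -33 0 -185 .6; -39 0 -220 .7; -46 0 -255 .8; -52 0 -288 .9; -57 0 -317 .9' -1 40; python3 -m inch '-4 0 -20 0;-8 0 -38 0;-10 0 -52 0;-11 0 -58 0;-11 0 -58 0;-11 0 -58 0' -1 40; python3 go.py .481 -.2424 .26 -10.4
python3 - <<'E'
from h import *
s=snap('scene','s6.png'); w=snap('top','t6.png'); v=snap('wrist','w6.png')
for n in('scene','top','wrist'):
  for k in('basket_centre','basket_handle'):print(n,k,[(np.round(d['centre'],1),round(d['p'],2)) for d in r.tip_of(n,k)])
E
```

```text
clock: 14.1
tool_pos: [0.4999, -0.1852, 0.2583]
eef_rot: [0.705, -0.065, 0.065, -0.704]
contact_force: [-0.5, 0.1, -3.6]
opening: 0.089
clock: 14.7
tool_pos: [0.4807, -0.2364, 0.2579]
eef_rot: [-0.704, 0.064, -0.064, 0.705]
contact_force: [0.3, 1.3, -4.8]
opening: 0.087
pos [ 0.4807 -0.2364  0.2579] head -10.4 down [ 7.e-04  8.e-04 -1.e+00] F [ 0.32  1.3  -4.83] op 0.087 t 14.7
shift [ 1.4 -2.1 -5.9] spin 0.0
scene basket_centre [(array([182.9,  96. ]), 0.6)]
scene basket_handle [(array([149.6,  88.4]), 0.85), (array([172.3, 277.3]), 0.39)]
top basket_centre [(array([180.6, 399.4]), 0.76)]
top basket_handle [(array([167.3, 416. ]), 0.77)]
wrist basket_centre [(array([217.6, 246.5]), 0.58)]
wrist basket_handle [(array([279.9, 248.2]), 0.78)]
```

View pics/s6.png

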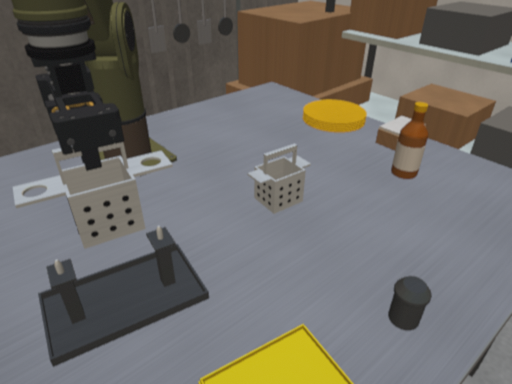

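View pics/t6.png

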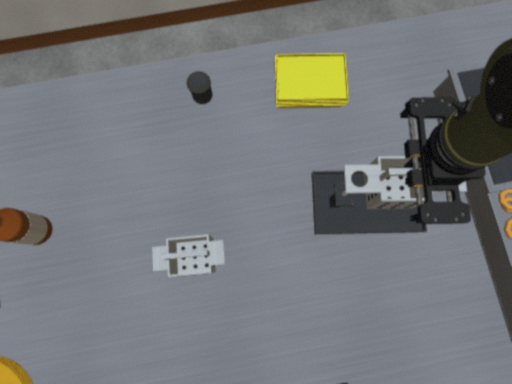

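View pics/w6.png

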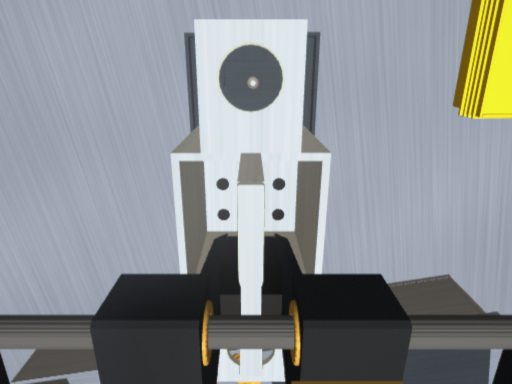

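Run:
```python
from h import *
import cv2
a=cv2.imread('pics/s6.png');b=cv2.imread('pics/t6.png')
c=lambda i,x,y,w,h,W,H:cv2.resize(i[y:y+h,x:x+w],(W,H),interpolation=cv2.INTER_CUBIC)
cv2.imwrite('pics/c6.png',np.hstack([c(a,5,130,180,135,480,360),c(b,330,140,80,90,320,360)]))
```

```text
(no output)
```

View pics/c6.png

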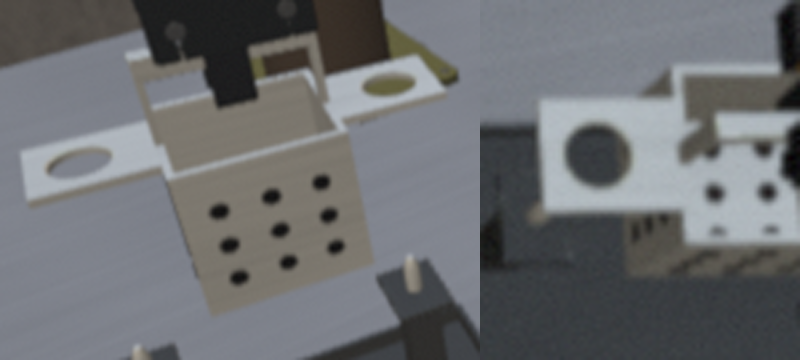

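```bash
python3 - <<'E'
from h import *
S={n:r.snapshot(n) for n in('scene','top','wrist')}
A=[(S['scene'],(161.3,150.7)),(S['top'],(178.5,359.3)),(S['wrist'],(77,251))]
x,_=tri(A); y,_=tri(A[:2]); print('A',x.round(4),y.round(4))
print('B at hA', [ (z,ray(S['scene'],(190.9,34.4),z).round(4)) for z in (x[2]-.006,x[2],x[2]+.006)])
for z in(x[2]-.006,x[2],x[2]+.006):
    print(np.linalg.norm(ray(S['scene'],(190.9,34.4),z)-x))
print('pin tip wrist',ray(S['wrist'],(83,252.5),.135))
E
python3 go.py .481 -.2424 .26 -10.4
```

```text
A [ 0.4959 -0.1565  0.2577] [ 0.4959 -0.1562  0.2578]
B at hA [(np.float64(0.2517350461811891), array([ 0.4577, -0.313 ,  0.2517])), (np.float64(0.2577350461811891), array([ 0.4684, -0.3143,  0.2577])), (np.float64(0.2637350461811891), array([ 0.4792, -0.3156,  0.2637]))]
0.16115265619079217
0.16010943844872738
0.16001858253171647
pin tip wrist [ 0.49575439 -0.16397588  0.135     ]
pos [ 0.4802 -0.2374  0.2577] head -10.46 down [-0. -0. -1.] F [-1.45 -0.   -3.72] op 0.09 t 15.3
shift [ 1.7 -2.3 -4.7] spin -0.06
```

```bash
python3 -m inch '1 2 -2 0;1.5 12 -5 0;1.5 26 -5.5 0;1.5 42 -5.5 0;1.5 58 -5.5 0;1.5 74 -5.5 0;1.5 86 -5.5 0;1.5 94 -5.5 0;1.5 96 -5.5 0;1.5 96 -5.5 0' -1 40; python3 go.py .481 -.2424 .113 -10.4
python3 - <<'E'
from h import *
s=snap('scene','s7.png'); v=snap('wrist','w7.png')
a=s['frame'][:,:,::-1];b=v['frame'][:,:,::-1]
cv2.imwrite('pics/c7.png',np.hstack([cv2.resize(a[170:320,5:205],(400,300),interpolation=cv2.INTER_CUBIC),cv2.resize(b[0:192,128:384],(400,300))]))
E
```

```text
clock: 16.3
tool_pos: [0.4808, -0.2432, 0.1616]
eef_rot: [0.704, -0.064, 0.065, -0.704]
contact_force: [0.3, -0.2, -2.9]
opening: 0.091
pos [ 0.4808 -0.2432  0.1616] head -10.46 down [ 1.e-04 -0.e+00 -1.e+00] F [ 0.35 -0.24 -2.92] op 0.091 t 16.3
shift [ 0.1 48.6  0.8] spin -0.06
```

View pics/c7.png

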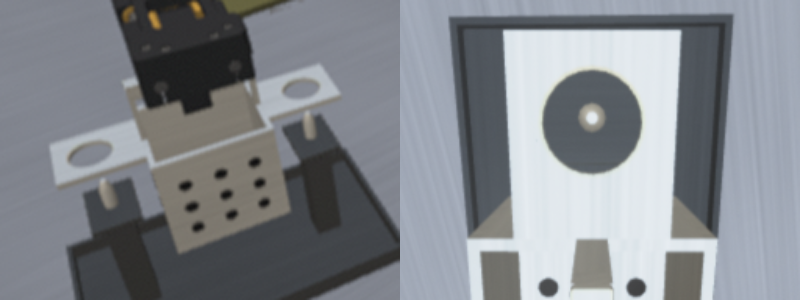

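```bash
python3 -m inch '0 5 0 0;0 12 0 0;0 20 0 0;0 27 0 0;0 32 0 0;0 32 0 0;0 32 0 0' -1 40; python3 go.py .481 -.2424 .113 -10.4
python3 - <<'E'
from h import *
s=snap('scene','s8.png'); v=snap('wrist','w8.png')
a=s['frame'][:,:,::-1];b=v['frame'][:,:,::-1]
cv2.imwrite('pics/c8.png',np.hstack([cv2.resize(a[170:320,5:205],(400,300),interpolation=cv2.INTER_CUBIC),cv2.resize(b[0:192,128:384],(400,300))]))
E
```

```text
clock: 17.1
tool_pos: [0.4806, -0.2431, 0.1296]
eef_rot: [-0.704, 0.065, -0.064, 0.704]
contact_force: [1.1, -0.3, -4.4]
opening: 0.09
pos [ 0.4806 -0.2431  0.1296] head -10.46 down [-2.e-04  1.e-04 -1.e+00] F [ 1.11 -0.27 -4.37] op 0.09 t 17.1
shift [ 0.2 16.6  0.7] spin -0.06
```

View pics/c8.png

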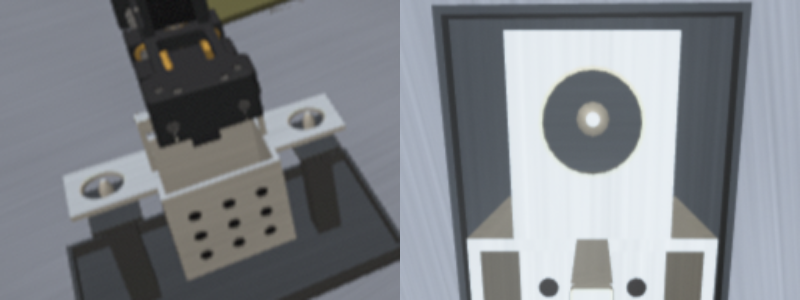

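Both pins show within the holes, at (102,187) and (303,118) in the crop. Lowering slowly onto the shoulders.

```bash
python3 -m inch '0 3 0 0;0 6 0 0;0 9 0 0;0 12 0 0;0 14 0 0;0 14 0 0' -1 40; python3 -m inch '0 1 0 0;0 1.5 0 0;0 2 0 0;0 2.5 0 0;0 3 0 0;0 3 0 0' -1 40;python3 go.py .481 -.2424 .113 -10.4
```

```text
clock: 17.8
tool_pos: [0.4804, -0.2431, 0.1153]
eef_rot: [-0.704, 0.065, -0.064, 0.704]
contact_force: [0.7, 0.4, -5.4]
opening: 0.09
clock: 18.4
tool_pos: [0.4808, -0.2433, 0.1146]
eef_rot: [0.705, -0.064, 0.065, -0.704]
contact_force: [-4.7, 2.5, 13.1]
opening: 0.089
pos [ 0.4808 -0.2433  0.1146] head -10.47 down [ 0.0011 -0.0014 -1.    ] F [-4.72  2.47 13.12] op 0.089 t 18.4
shift [-0.   1.6  0.9] spin -0.07
```

```bash
python3 -m inch '0 -1 0 0;0 -1.5 0 0;0 -1.5 0 0' -1 40; python3 -m inch '0 0 0 0;0 0 0 0;0 0 0 0;0 0 0 0;0 0 0 0;0 0 0 0;0 0 0 0;0 0 0 0;0 0 0 0;0 0 0 0' 0.2 10;python3 go.py .481 -.2424 .113 -10.4
python3 - <<'E'
from h import *
s=snap('scene','s9.png'); v=snap('wrist','w9.png')
a=s['frame'][:,:,::-1];b=v['frame'][:,:,::-1]
cv2.imwrite('pics/c9.png',np.hstack([cv2.resize(a[170:320,5:205],(400,300),interpolation=cv2.INTER_CUBIC),cv2.resize(b,(400,300))]))
E
```

```text
clock: 18.7
tool_pos: [0.4808, -0.2432, 0.1147]
eef_rot: [0.704, -0.064, 0.065, -0.704]
contact_force: [-1.5, 0.6, 5.8]
opening: 0.09
clock: 19.7
tool_pos: [0.4806, -0.2432, 0.1142]
eef_rot: [0.704, -0.064, 0.065, -0.704]
contact_force: [0.1, 0.9, -1.2]
opening: 0.598
pos [ 0.4806 -0.2432  0.1142] head -10.47 down [ 1.e-04 -1.e-04 -1.e+00] F [ 0.08  0.87 -1.2 ] op 0.598 t 19.7
shift [0.2 1.2 0.8] spin -0.07
```

View pics/c9.png

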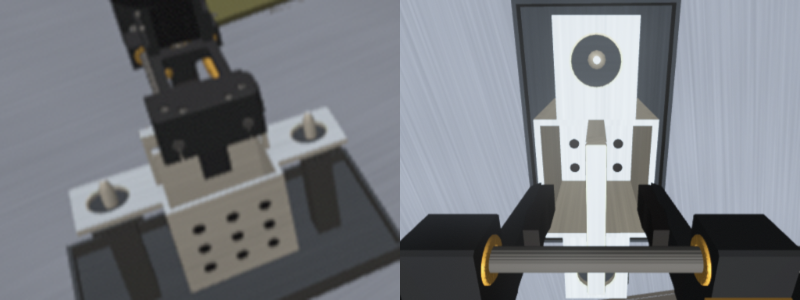

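The ears sit on the shoulders, pins stand through both holes and the fingers are clear of the bar. Retreat straight up.

```bash
python3 -m inch '0 -4 0 0;0 -12 0 0;0 -24 0 0;0 -38 0 0;0 -54 0 0;0 -70 0 0;0 -86 0 0;0 -98 0 0;0 -104 0 0;0 -104 0 0'; python3 -m inch '0 -5 30 0;0 -10 70 0;0 -10 110 0;0 -10 150 0;0 -10 180 0;0 -10 190 0;0 -10 190 0;0 -10 190 0'
python3 - <<'E'
from h import *
S={n:snap(n,n+'10.png') for n in('scene','top')}
for k in('basket_centre','stand','plain_centre'):
    d={n:r.tip_of(n,k) for n in S}
    print(k,{n:np.round(v[0]['centre'],1).tolist() for n,v in d.items() if v}, tri([(S[n],d[n][0]['centre']) for n in S])[0].round(4) if all(d.values()) else '')
a=S['scene']['frame'][:,:,::-1];b=S['top']['frame'][:,:,::-1]
cv2.imwrite('pics/c10.png',np.hstack([cv2.resize(a,(400,300)),cv2.resize(b,(400,300))]))
cv2.imwrite('pics/d10.png',np.hstack([cv2.resize(a[190:340,20:220],(400,300)),cv2.resize(b[150:255,300:440],(400,300))]))
E
```

```text
clock: 20.8
tool_pos: [0.4811, -0.2434, 0.2192]
eef_rot: [0.704, -0.064, 0.065, -0.704]
contact_force: [0.4, 0.1, -0.2]
opening: 0.598
clock: 21.6
tool_pos: [0.5146, -0.0583, 0.2277]
eef_rot: [0.705, -0.066, 0.065, -0.704]
contact_force: [-0.7, -0.9, -0.2]
opening: 0.6
basket_centre {'scene': [257.8, 116.3], 'top': [194.3, 381.1]} [ 0.4829 -0.2405  0.1012]
stand {'scene': [296.5, 122.9]} 
plain_centre {'scene': [171.2, 277.6], 'top': [255.6, 188.0]} [0.4322 0.1852 0.0809]
```

View pics/c10.png

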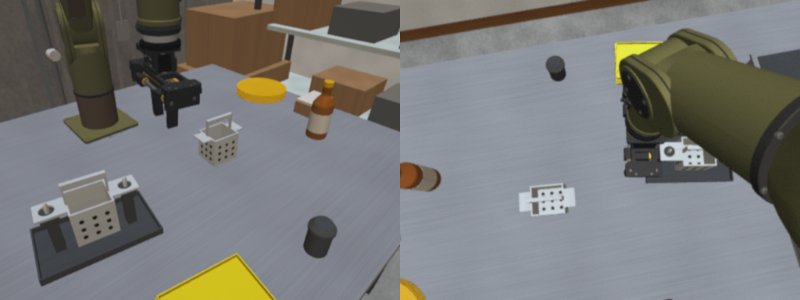

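View pics/d10.png

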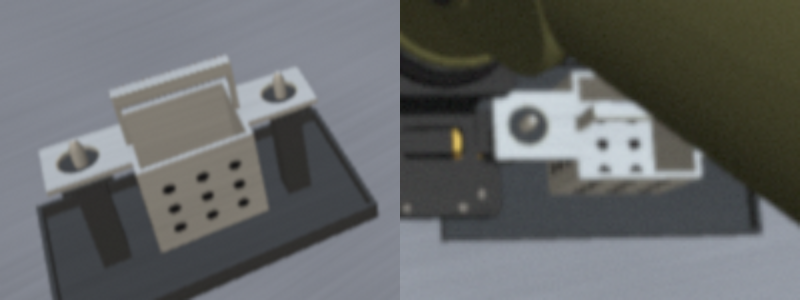

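The basket hangs level with both pins through the holes, the plain basket hasn't moved, and the gripper is clear.

```bash
python3 -c "
from plant import r
print(r.finish_job(), r.get_state()['clock'])"
```

```text
the job is handed in; nothing more can be done
the job is handed in; nothing more can be done
```

The holed basket is hanging on the stand, and I handed the job in at about 22 s of the 40 s; no verdict is reported.

**What I did:** I picked the basket up by its handle bar, carried it over the pins and lowered it with image checks. Contact on the shoulders peaked at about 13 N of the readings I took. I eased off, opened the fingers and backed the gripper away.

**Last checks:**
- **Pins and ears:** the scene picture shows both pins standing up through the holes, with the ears flat on the shoulders.
- **Basket position:** its centre triangulates to about (0.483, -0.2405), against a stand middle of about (0.482, -0.241) that I measured from the pins.
- **Plain basket:** its measured position agrees with the start to about 2 mm.
- **Robot:** the gripper is clear and the measured force is near zero.

**What failed or disagreed:**
- **First grasp:** it closed on nothing. In the pictures the fingertips sat about 27 mm further back than the stated tool point implies. I corrected for that, and the second grasp held.
- **Height estimate:** the networks gave the basket's centre a height of 0.101 m, near the upper limit of 0.102 m and not the expected 0.095 m. They also read about 3 mm high at the start for this basket. The ears visibly resting on the shoulders and the tool's height at contact (0.1146 m against 0.113 m expected) point to about 0.095 m.
- **Stand in the last top view:** the networks did not find it, because the arm covered part of it.

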